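# Clamp a dental model in a ratchet-lever vice

### The arm

A 6-joint arm with a two-finger parallel gripper is mounted at the origin on the work surface. World frame = base frame: x ahead of the robot, y to its left, z up, the work surface at z = 0. Lengths are in mm, angles in rad, forces in N, time in s.
With the tool pointing down it reaches from about 275 to 1000 mm from the base axis. Payload 8.4 kg.
Tool frame: the origin (TCP) lies at the very end of the fingers, on their centre line; the grasp point (between the pads) lies 19 mm behind it; z points along the fingers, y is the direction in which the jaws open and shut (so a half turn about z gives the same grasp; the last joint's range is limited). The gripper opens to 85 mm and grips with 20 to 120 N. Pads are 22 mm wide; open, the fingers measure 114 mm over their backs; the gripper's body (76 mm by 85 mm) begins 54 mm behind the grasp point. The pads swing forward as they close: fully open they stand 13 mm farther back than shut.
Start: joints at [1.115, 0.353, 1.633, -0, 1.155, -0.002], TCP at [273.989, 561.745, 231.281] pointing down, gripper open.
Joint ranges: [-2.63, 2.63], [-0.92, 2.1], [0.06, 2.66], [-1.3, 4.44], [0, 2.69], [-3.02, 3.02]. Speed limits (rad/s): [2.22, 2.22, 2.79, 3.14, 3.14, 3.14].

### API

Orientations are given as [roll, pitch, yaw] about the fixed x, y, z axes, in that order (R = Rz(yaw) Ry(pitch) Rx(roll)).
In Python, from rig import sense, grab_frame, get_calibration, sign_off, boxes_of, trace gives the robot as it stands.
- The arm moves only by the tool servo_tool, never from a script. Its argument "rows" is a list of rows, each a list of 3 entries, a list of its own where there are three numbers: the finger opening in mm, from 0 to 85.4, then the shift along the tool's x, y, z in mm, then the turn, a rotation vector about the tool's x, y, z in degrees. A call has 1 to 8 rows; each row shifts and turns the commanded pose from where the row before left it, along the tool's axes as they then stand; what a row does not reach is not made up. A row lasts 1/8 s, in which the tool goes at most 62.5 mm and 10.7 degrees, less where a joint would pass 70% of its speed; a pose out of reach is approached as far as the arm can. A call is refused whole if a number of a shift passes 62.5 or a number of a turn 10.7, either way. A call with a gripper value outside its range is refused whole. The fingers move at their own pace and stop on an object; "force" is the grip in N (left out, the last holds). Time passes only in rows, so rows that do not move let the fingers close. It gives the time, the measured TCP pose, the force and the opening at its end, in the units of the state.
- sense(): the state, without advancing time (a new reading comes with each control period).
- grab_frame(name): name is "side" or "top" or "wrist"; returns the picture (384x512x3 uint8, blue, green, red); there is no depth.
- get_calibration(name): a dict with "intrinsics" (3x3 intrinsics, pixels), "k1" (the pictures are not rectified: a ray, as slopes to the right and down, at radius r is drawn at 1 + k1 r^2 times it, then the intrinsics apply), "world_to_cam" (4x4, takes a point from world to camera coordinates). Camera axes: x right, y down, z forward; pixel columns grow to the right and rows downward; lengths in mm; the calibration is good to about 2 mm. A picture is of the moment at which its call begins: read the wrist's pose just before it. get_calibration takes no time and is no camera call; for the wrist camera it gives the pose at the moment of the call.
- sign_off(): hands the job in, once; it reports no verdict.
Trained networks look in the newest picture that a camera, given by its name, has taken for a name from the list of things; names that differ only in an ending like _2 or _b are one class to them, and where a whole thing is asked for, a point or a joint stands for the part that bears it (a point fixed in the world has none). Each returns a list of dicts, best first, with "conf" (0 to 1); they miss things now and then, are a little off and sometimes report something else, mostly with a low value. They report only what shows in the picture. A call takes as long as a camera call. They do not tell look-alikes from the thing itself.
- boxes_of(camera, thing): "centre" ([x, y, z] in mm, in the coordinates of the camera as it stood for that picture, good to about 4 mm: the middle of the surface that is visible of it).
- trace(camera, thing): "mask" (384x512 bool, what is visible of it).
The state is a dict: "clock": time; "qpos": joint angles; "qvel": joint speeds; "joint_efforts": joint torques, N m; "eef_pos": TCP position; "tcp_rot": TCP orientation; "contact_force": force on the tool from outside, world axes, zero at the start; "wrist_torque": the same for the moment, N m; "opening": opening from 0.0 (shut) to 1.0 (fully open).
Only numpy, scipy, OpenCV 4.12 (cv2) and the standard library are available. Lean on these libraries where they do the work, as an engineer would, in place of code of your own. Each camera call takes 0.05 s, during which the arm holds its last target. There are 200 camera calls.

### The job

Stand the full-arch plaster dental model, teeth up, on the bed of the vice, squarely in the middle of its two jaws, and let go of it. Then clamp it tight with the vice's ratchet lever, turning clockwise seen from above: whenever the lever meets its stop, lift it off the serrations, swing it back, let it drop in again and go on, until the screw comes up hard. Leave the lever down on its serrations and the model clamped, and do not disturb the other things on the bench.

Things in the scene. Friction and masses are not known exactly. Their poses are not given: they have to be found in the camera images.
- model_center (a point): Centre of the loose full-arch plaster model to clamp, 140 g: off-white rectangular plinth, 46 mm along its x, 56 mm along its y, 28 mm high, with a U-shaped row of teeth set in from its edges and rising to 43 mm. This point is 21 mm above its underside; z up. Its 56 mm goes between the jaws, either way round; its faces 46 mm apart then stay free for gripping.
- half_center (a point): Centre (21 mm above the underside) of a bystander: a smaller plaster model with only half an arch, plinth 50 (its x) x 30 x 28 mm, 43 mm high in all. Leave it alone.
- bur_pot: Bystander: a small round open steel pot, 52 mm across, 45 mm high, loose; origin at the centre of its underside.
- sample_bottle: Bystander: loose clear jar with a blue cap, 48 mm across and 75 mm high, standing at the right; origin under its centre.
- handpiece: Bystander: loose white handpiece lying beyond the vice, about 145 mm long (along its x) and 18 mm thick; origin on its underside near the middle.
- carver: Bystander: loose small hand tool with a grey handle, 150 mm long (along its x), lying at the right.
- wax_block: Bystander: loose yellow wax block 45 x 30 x 16 mm, lying right of and beyond the vice; origin under its centre.
- seat (a point): Top of the vice's bed (12 mm above the bench), under the centre of the clamped model. The vice is bolted down. Axes: z up, y along the jaws' closing direction, from lever end to fixed jaw. The fixed jaw's face is at y = +28 mm. Jaws are 56 mm wide (x) and rise 28 mm above the bed; the bed is 90 mm wide (x); the seat is open on both x sides.
- pivot (a point): Point on the lever's vertical axis, 95 mm toward -y of the seat in the vice's frame, level with the middle of the knob when the lever is down (122 mm above the bench). Axes as the seat's. Lever angle, clockwise positive from above, = screw + lever; at 0 the lever points along the vice's -y, at positive angles it has swung toward the vice's -x.
- knob (a point): Grip point of the lever: its upright round black knob, 20 mm across, 75 mm from the lever's axis. The knob reaches from 22 mm below to 18 mm above this point; a 12 mm wide arm joins its foot to the hub. This point turns with the lever (its -y points outward along it); 122 mm above the bench when the lever is down.
- screw (a joint): Angle of the clamp screw, rad, positive clockwise from above = closing (7 mm of jaw travel per rad). Starts between -0.55 and 0.3. The jaw pinches the model from about 1.46; it comes up hard at 1.58. Stiff: 0.4 Nm (6 N at the knob), up to 0.8 Nm when clamping (12 N); stays where left, and does not turn while the lever is lifted.
- lever (a joint): Angle of the lever relative to the screw, rad, positive clockwise from above; starts at 0. It changes only when the lever is lifted off its serrations, which repeat every 0.419 rad (24 degrees): the lever drops in only near whole multiples of this (+-0.02 rad play). Round tooth tops help it to slip in.
- lever_lift (a joint): How far the lever is lifted, in m: 0 = down on the serrations, free of them from 0.0075, at most 0.012. A spring and its weight pull it down with about 4 N, 6 N when lifted.
- jaw_face (a point): Middle of the moving jaw's gripping face, 14 mm above the bed; axes as the seat's. Its y in the seat's frame is -28 mm - 7 mm x (1.46 - screw), so that at the start the jaws stand 8 to 14 mm wider apart than the model is wide.
- gearbox (a point): Centre of the top (62 mm above the bench) of the vice's grey gearbox under the lever, 86 (x) x 68 (y) mm, axes as the seat's. Two upright steel stop pins, 12 mm thick, stand on it 38 mm from the lever's axis and reach 107 mm above the bench; they keep the lever angle between about -0.75 and +0.75 rad, lifted or not.
- stand: Obstacle: a steel instrument stand bolted to the bench between the models and the vice, a block 40 (its x) x 50 (its y) x 60 mm with three upright metal instruments in it that reach 125 mm above the bench; origin at the centre of its underside.
Not all that is in view belongs to the job. Leave any green or red look-alike of the part that bears model_center alone.

How it is judged (in metres and radians):
On the way, in this order (a step that is already met when the one before it is completed fails the run):
1. the full-arch model stands upright on the vice's bed between the jaws, let go (z of model_center in the frame of seat between 0.017 and 0.025 m and y of model_center in the frame of seat between -0.018 and 0.005 m and x of model_center in the frame of seat between -0.015 and 0.015 m and angle between model_center's own z axis and vertical below 0.1 rad and contact force between the fingers and model below 0.1 N), for 0.2 s.
2. the lever has been lifted off its serrations and swung back at least one tooth (value of joint lever below -0.35 rad), for 0.1 s.
At the end, for the whole second after the job is handed in: The full-arch model stands upright on the vice's bed, within 15 mm of the middle of the jaws' width, gripped squarely (within 0.08 rad) between the jaws with more than 8 N, the screw turned past 1.5 rad, and the lever is down on its serrations (within 2 mm) (contact force between jaw and model above 8 N and value of joint screw above 1.5 rad and value of joint lever_lift below 0.002 m and z of model_center in the frame of seat between 0.017 and 0.025 m and y of model_center in the frame of seat between -0.005 and 0.005 m and x of model_center in the frame of seat between -0.015 and 0.015 m and angle between model_center's own z axis and vertical below 0.08 rad and angle between the y axis of model_center and the y axis of seat, either way round below 0.08 rad and linear speed of model below 0.02 m/s); the robot touches nothing.
It fails at once if another thing on the bench was moved by more than 20 mm (distance of any of half_center, bur_pot, sample_bottle, handpiece, carver, wax_block from where it was at the start of the episode above 0.02 m).
It also fails if it takes over 58 s, if anything falls off the work surface, if the arm or the gripper's body presses on something with over 40 N, if the wrist force passes 120 N, or if a joint passes its speed limit or range.

## Working session

There is one attempt and no reset: what is moved stays moved. The work goes in short steps, Python scripts to look and compute and a tool call to move; the robot and the scene stay as the last step left them, time stands still between calls to the robot, and variables do not carry over. Pictures are saved under pics/ and viewed, about 8 in all and at most 12, crops included, and the job is handed in when it is done.

Besides the shell and the picture viewer there is one more tool, called after "Request:" as name(argument=value, ...), one argument or row to a line, values as JSON. servo_tool: Moves the arm, as the interface text tells. Its arguments: {"type":"object","properties":{"rows":{"type":"array","items":{"type":"array"}},"force":{"type":"number"}},"required":["rows"]}

```bash
mkdir -p pics; ls; cat > h.py <<'E'
import numpy as np,cv2
from rig import *
from scipy.spatial.transform import Rotation as R
def ray(cam,uv):
    c=get_calibration(cam);K=np.array(c["intrinsics"]);T=np.array(c["world_to_cam"])
    d=cv2.undistortPoints(np.array([[uv]],float),K,np.array([c["k1"],0,0,0,0.]))[0,0]
    Rm=T[:3,:3];o=-Rm.T@T[:3,3];return o,Rm.T@np.array([d[0],d[1],1])
def at(cam,uv,z):
    o,d=ray(cam,uv);return o+d*(z-o[2])/d[2]
def proj(cam,P):
    c=get_calibration(cam);T=np.array(c["world_to_cam"])
    P=np.atleast_2d(np.array(P,float));p,_=cv2.projectPoints(P@T[:3,:3].T+T[:3,3],np.zeros(3),np.zeros(3),np.array(c["intrinsics"]),np.array([c["k1"],0,0,0,0.]));return p[:,0]
def w(cam,p):
    T=np.array(get_calibration(cam)["world_to_cam"]);return T[:3,:3].T@(np.array(p)-T[:3,3])
E
python3 - <<'E'
from h import *
np.set_printoptions(precision=1,suppress=True)
for c in ["top","side"]:
    f=grab_frame(c);cv2.imwrite(f"pics/{c}.png",f)
    cc=get_calibration(c);T=np.array(cc["world_to_cam"]);print(c,-T[:3,:3].T@T[:3,3],cc["intrinsics"][0][0])
    for t in ["model_center","half_center","bur_pot","sample_bottle","handpiece","carver","wax_block","knob","gearbox","jaw_face","stand"]:
        b=boxes_of(c,t)
        print(t,[(round(x["conf"],2),w(c,x["centre"]).round(0).tolist()) for x in b[:3]])
print(sense())
a=cv2.imread("pics/top.png");b=cv2.imread("pics/side.png")
cv2.imwrite("pics/both.png",cv2.resize(a,(800,600),interpolation=cv2.INTER_CUBIC))
E
```

```text
pics
top [ 440.1  -27.9 1056.4] 384.40335258316134
model_center [(0.92, [575.0, 330.0, 29.0]), (0.67, [472.0, 318.0, 25.0]), (0.67, [381.0, 250.0, 27.0])]
half_center [(0.67, [630.0, 244.0, 31.0]), (0.44, [719.0, -285.0, 17.0])]
bur_pot [(0.54, [463.0, 173.0, 13.0])]
sample_bottle [(0.76, [610.0, -394.0, 73.0])]
handpiece [(0.84, [741.0, 73.0, 15.0]), (0.71, [629.0, 244.0, 30.0])]
carver [(0.62, [377.0, -423.0, 21.0])]
wax_block [(0.56, [722.0, -285.0, 24.0])]
knob [(0.92, [523.0, -184.0, 97.0]), (0.73, [519.0, -125.0, 45.0])]
gearbox [(0.67, [517.0, -125.0, 44.0])]
jaw_face [(0.61, [521.0, -130.0, 41.0]), (0.57, [607.0, -399.0, 77.0]), (0.49, [514.0, -120.0, 35.0])]
stand [(0.64, [634.0, 102.0, 56.0])]
side [ 342.9 -908.2  599.5] 438.2467403061528
model_center [(0.85, [380.0, 233.0, 27.0]), (0.84, [475.0, 299.0, 29.0]), (0.58, [567.0, 319.0, 27.0])]
half_center [(0.65, [630.0, 230.0, 27.0])]
bur_pot [(0.61, [466.0, 152.0, 30.0])]
sample_bottle [(0.88, [603.0, -425.0, 49.0])]
handpiece [(0.67, [736.0, 72.0, 10.0]), (0.49, [630.0, 229.0, 28.0]), (0.3, [465.0, 152.0, 31.0])]
carver []
wax_block [(0.69, [602.0, -426.0, 50.0]), (0.67, [720.0, -301.0, 18.0])]
knob [(0.64, [526.0, -222.0, 97.0]), (0.62, [466.0, 150.0, 32.0])]
gearbox [(0.62, [512.0, -199.0, 57.0])]
jaw_face []
stand [(0.91, [632.0, 94.0, 50.0]), (0.49, [521.0, -198.0, 98.0])]
{'clock': 1.2, 'qpos': array([ 1.1,  0.4,  1.6, -0. ,  1.2, -0. ]), 'qvel': array([ 0., -0., -0.,  0., -0., -0.]), 'joint_efforts': array([ -0. , -60.5, -34.2,  -0. ,   0. ,  -0. ]), 'eef_pos': array([274. , 561.8, 231.3]), 'tcp_rot': array([3.1, 0. , 2.7]), 'contact_force': array([0.3, 0.4, 0.3]), 'wrist_torque': array([-0.1,  0. ,  0. ]), 'opening': 0.9964428110261102}
```

View pics/both.png

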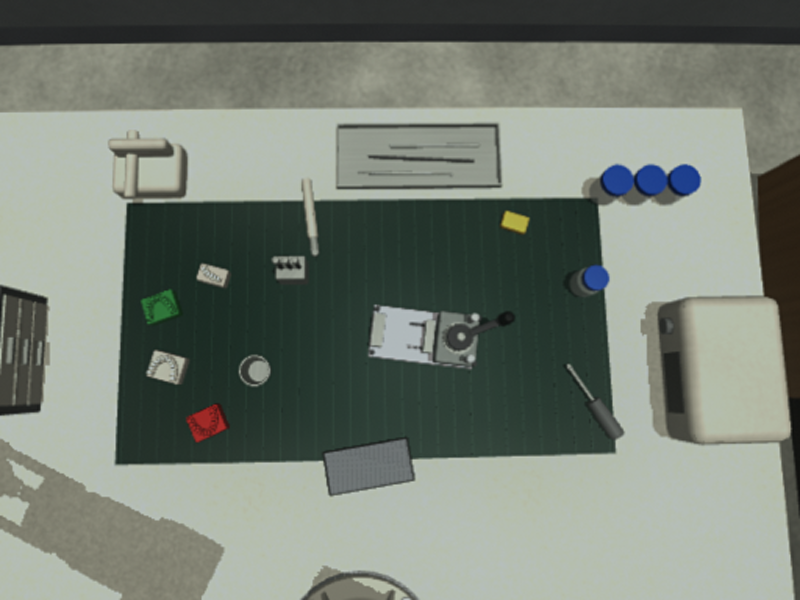

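View pics/side.png

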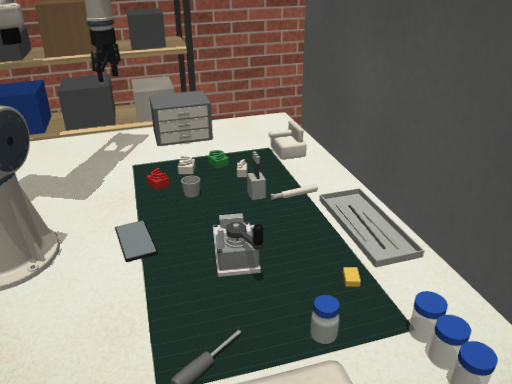

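```bash
python3 - <<'E'
from h import *
np.set_printoptions(precision=2,suppress=True)
s=sense();print(s['clock'],s['eef_pos'],s['tcp_rot'])
Rt=R.from_euler('xyz',s['tcp_rot']).as_matrix()
c=get_calibration("wrist");T=np.array(c["world_to_cam"]);o=-T[:3,:3].T@T[:3,3]
print("cam in tool",Rt.T@(o-s['eef_pos']),"\naxes",Rt.T@T[:3,:3].T,c["intrinsics"][0])
f=cv2.imread("pics/top.png")
x=cv2.resize(f[175:290,70:345],None,fx=2.9,fy=2.9,interpolation=cv2.INTER_CUBIC);cv2.imwrite("pics/c1.png",x);print(x.shape)
for uv in [(167,367)]: print(at("top",np.array(uv)*.64,28))
print("pivot",at("top",np.array((459,337))*.64,110),"knob",at("top",np.array((506,319))*.64,140))
E
```

```text
1.2 [274.01 561.76 231.29] [3.14 0.   2.69]
cam in tool [  75.82   -0.11 -142.18] 
axes [[ 0.   -0.95 -0.3 ]
 [ 1.    0.    0.  ]
 [-0.   -0.3   0.95]] [310.96   0.   254.33]
(334, 798, 3)
[471.91 317.44  28.  ]
pivot [ 508.47 -167.09  110.  ] knob [ 532.79 -236.58  140.  ]
```

View pics/c1.png

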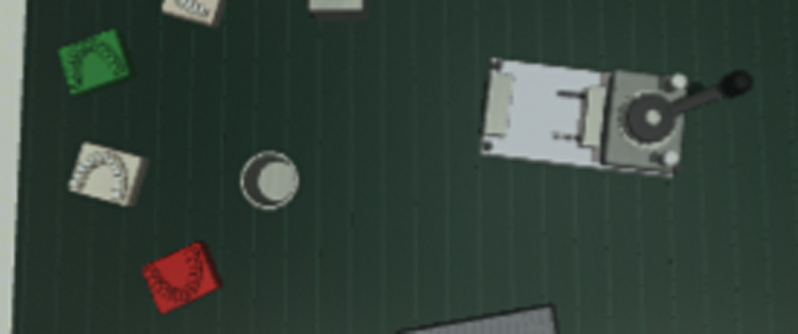

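```bash
cat >> h.py <<'E'
def plan(wps,op,start=None):
    """wps: list of (x,y,z,yaw_deg,nrows); tool down. prints rows"""
    s=sense();p=s['eef_pos'].copy();M=R.from_euler('xyz',s['tcp_rot'])
    if start is not None: p=np.array(start[:3],float);M=R.from_euler('xyz',[np.pi,0,np.radians(start[3])])
    out=[]
    for x,y,z,yw,n in wps:
        G=R.from_euler('xyz',[np.pi,0,np.radians(yw)]);P0=p.copy();M0=M;rv=(M0.inv()*G).as_rotvec()
        for i in range(1,n+1):
            t=P0+(np.array([x,y,z])-P0)*i/n;g=M0*R.from_rotvec(rv*i/n)
            sh=M.inv().apply(t-p).round(1);tu=np.degrees((M.inv()*g).as_rotvec()).round(1)
            out.append([op,(sh+0.).tolist(),(tu+0.).tolist()]);p=p+M.apply(sh);M=M*R.from_rotvec(np.radians(tu))
    for i in range(0,len(out),8): print(str(out[i:i+8]).replace(' ',''))
    print("->",p.round(1),np.degrees(M.as_euler('xyz')).round(1))
E
python3 -c "
from h import *
plan([(480,335,190,79,8)],85)"
```

```text
[[85,[-35.6,-14.2,5.2],[0.0,0.0,9.4]],[85,[-37.4,-8.2,5.1],[0.0,0.0,9.4]],[85,[-38.2,-2.0,5.2],[0.0,0.0,9.3]],[85,[-38.1,4.3,5.1],[0.0,0.0,9.4]],[85,[-36.8,10.4,5.2],[0.0,0.0,9.4]],[85,[-34.7,16.3,5.2],[0.0,0.0,9.4]],[85,[-31.5,21.7,5.1],[0.0,0.0,9.3]],[85,[-27.7,26.5,5.2],[0.0,0.0,9.4]]]
-> [480. 335. 190.] [180.  -0.  79.]
```

Request:
servo_tool(
  rows=[
    [85,[-35.6,-14.2,5.2],[0,0,9.4]],
    [85,[-37.4,-8.2,5.1],[0,0,9.4]],
    [85,[-38.2,-2,5.2],[0,0,9.3]],
    [85,[-38.1,4.3,5.1],[0,0,9.4]],
    [85,[-36.8,10.4,5.2],[0,0,9.4]],
    [85,[-34.7,16.3,5.2],[0,0,9.4]],
    [85,[-31.5,21.7,5.1],[0,0,9.3]],
    [85,[-27.7,26.5,5.2],[0,0,9.4]],
  ],
)

```text
clock: 2.2
eef_pos: [480.8, 334.0, 190.0]
tcp_rot: [3.141, -0.0, 1.373]
contact_force: [-0.5, -0.1, -0.6]
opening: 0.998
```

```bash
python3 - <<'E'
from h import *
np.set_printoptions(precision=2,suppress=True)
s=sense();print(s['clock'],s['eef_pos'],s['tcp_rot'])
f=grab_frame("wrist");cv2.imwrite("pics/w1.png",f)
for b in boxes_of("wrist","model_center"):print(b["conf"],w("wrist",b["centre"]))
tr=trace("wrist","model_center")
for m in tr:
    k=m["mask"].astype(np.uint8);ys,xs=np.nonzero(k);print(m["conf"],k.sum(),xs.mean(),ys.mean(),f[k>0].mean(0))
E
```

```text
2.2 [480.81 334.01 189.95] [ 3.14 -0.    1.37]
0.92 [473.58 323.79  30.81]
0.63 [575.67 339.55  25.8 ]
0.61 [387.97 249.24  24.84]
0.92 2089 183.93393968405937 260.38966012446144 [ 18.09  20.44 163.26]
0.89 2435 250.0505133470226 187.65215605749486 [160.19 174.48 182.18]
0.67 2769 345.5799927771759 155.40267244492597 [ 55.88 134.52  37.46]
```

View pics/w1.png

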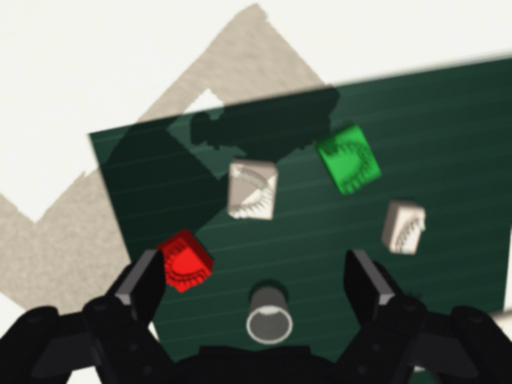

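```bash
cat >> h.py <<'E'
from scipy.optimize import minimize
def boxpts(x,y,z,yaw,sx,sy,h):
    c=np.array([[a*sx/2,b*sy/2,d] for d in(0,h) for a,b in((1,1),(1,-1),(-1,-1),(-1,1))])
    q=np.c_[c,];r=R.from_euler('z',yaw);return r.apply(q)+[x,y,z]
def fitbox(cam,mask,x0,sx,sy,h,z=0,teeth=0,S=8):
    m=np.kron(mask.astype(np.uint8),np.ones((S,S),np.uint8))
    def sil(v):
        P=boxpts(v[0],v[1],z,v[2],sx,sy,h)
        o=np.zeros_like(m);polys=[P]
        if teeth: polys.append(boxpts(v[0],v[1],z,v[2],sx-teeth,sy-teeth,h+15))
        for Q in polys:
            u=(proj(cam,Q)+.5)*S;cv2.fillConvexPoly(o,cv2.convexHull(u.astype(np.float32)).round().astype(np.int32),1)
        return o
    f=lambda v:float((sil(v)!=m).sum())/S/S
    best=None
    for dy in(-.15,0,.15):
        r=minimize(f,[x0[0],x0[1],x0[2]+dy],method='Nelder-Mead',options=dict(initial_simplex=[[x0[0],x0[1],x0[2]+dy],[x0[0]+6,x0[1],x0[2]+dy],[x0[0],x0[1]+6,x0[2]+dy],[x0[0],x0[1],x0[2]+dy+.1]],xatol=.05,fatol=.5))
        if best is None or r.fun<best.fun:best=r
    return best.x,best.fun
E
python3 - <<'E'
from h import *
f=cv2.imread("pics/w1.png")
g=cv2.GaussianBlur(f,(3,3),0).astype(int)
t=[];
m=(f[:,:,2].astype(int)>85)
roi=np.zeros(m.shape,bool);roi[145:230,218:290]=1;m&=roi
n,l,st,ce=cv2.connectedComponentsWithStats(m.astype(np.uint8));k=1+st[1:,4].argmax();m=l==k;print(st[k])
for te in(0,12,16):
    x,e=fitbox("wrist",m,[473,320,-.19],46,56,28,teeth=te);print(te,x,np.degrees(x[2]),e)
v=f.copy();o=cv2.resize(v[140:235,210:300],None,fx=6,fy=6,interpolation=cv2.INTER_CUBIC)
P=boxpts(x[0],x[1],0,x[2],46,56,28);u=(proj("wrist",P)-[210,140]+.5)*6
for b in(u[:4],u[4:]):cv2.polylines(o,[b.round().astype(np.int32)],True,(0,0,255),1)
cv2.imwrite("pics/c2.png",o)
E
```

```text
[ 227  160   51   60 2686]
0 [ 4.74992257e+02  3.16761554e+02 -2.51716855e-01] -14.42231344551499 166.40625
12 [ 4.75344936e+02  3.16624752e+02 -2.55192361e-01] -14.62144526727432 166.875
16 [ 4.74992257e+02  3.16761554e+02 -2.51716855e-01] -14.42231344551499 166.40625
```

View pics/c2.png

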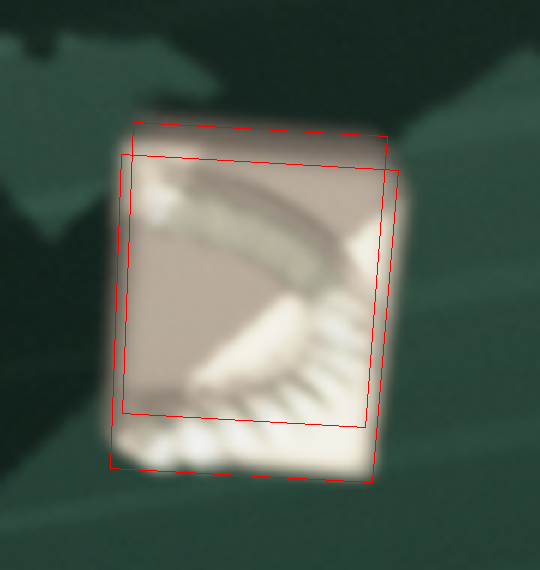

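```bash
python3 -c "
from h import *
plan([(475,316.8,110,75.6,3),(475,316.8,30,75.6,2),(475,316.8,2,75.6,3)],85)"
```

```text
[[85,[-5.9,-0.8,26.6],[0.0,0.0,1.1]],[85,[-5.9,-0.6,26.6],[0.0,0.0,1.1]],[85,[-5.9,-0.6,26.5],[0.0,0.0,1.1]],[85,[0.0,0.0,40.0],[0.0,0.0,0.0]],[85,[0.0,0.0,40.0],[0.0,0.0,0.0]],[85,[0.0,0.0,9.3],[0.0,0.0,0.0]],[85,[0.0,0.0,9.4],[0.0,0.0,0.0]],[85,[0.0,0.0,9.3],[0.0,0.0,0.0]]]
-> [475.  316.8   2. ] [-180.     0.    75.6]
```

Request:
servo_tool(
  rows=[
    [85,[-5.9,-0.8,26.6],[0,0,1.1]],
    [85,[-5.9,-0.6,26.6],[0,0,1.1]],
    [85,[-5.9,-0.6,26.5],[0,0,1.1]],
    [85,[0,0,40],[0,0,0]],
    [85,[0,0,40],[0,0,0]],
    [85,[0,0,9.3],[0,0,0]],
    [85,[0,0,9.4],[0,0,0]],
    [85,[0,0,9.3],[0,0,0]],
  ],
)

```text
clock: 3.35
eef_pos: [475.1, 318.9, 3.1]
tcp_rot: [3.14, -0.002, 1.322]
contact_force: [0.0, 0.2, -0.3]
opening: 0.993
```

Request:
servo_tool(
  rows=[
    [40,[0,0,0],[0,0,0]],
    [40,[0,0,0],[0,0,0]],
    [40,[0,0,0],[0,0,0]],
    [40,[0,0,0],[0,0,0]],
    [40,[0,0,0],[0,0,0]],
  ],
  force=40,
)

```text
clock: 3.98
eef_pos: [474.8, 318.3, 3.1]
tcp_rot: [3.141, -0.001, 1.321]
contact_force: [-0.7, 0.0, 6.2]
opening: 0.527
```

```bash
python3 -c "
from h import *
plan([(475,318,110,76,3),(480,240,220,77,3),(512,-120,220,82.2,8),(512,-120,220,82.2,2)],40)"
```

```text
[[40,[-0.1,0.1,-35.6],[0.0,0.0,-0.1]],[40,[0.0,0.2,-35.7],[0.0,0.0,-0.1]],[40,[-0.1,0.1,-35.6],[0.0,-0.1,-0.1]],[40,[-24.8,7.9,-36.6],[0.0,0.0,-0.3]],[40,[-24.9,7.8,-36.7],[0.0,0.0,-0.4]],[40,[-25.0,7.7,-36.6],[0.0,0.1,-0.3]],[40,[-42.9,14.0,0.0],[0.0,0.0,-0.7]],[40,[-43.2,13.5,-0.1],[0.0,0.0,-0.6]]]
[[40,[-43.2,13.1,0.0],[0.0,0.0,-0.7]],[40,[-43.4,12.5,0.0],[0.0,0.0,-0.6]],[40,[-43.5,12.0,-0.1],[0.0,0.0,-0.7]],[40,[-43.7,11.6,0.0],[0.0,0.0,-0.6]],[40,[-43.8,11.0,0.0],[0.0,0.0,-0.7]],[40,[-43.9,10.6,-0.1],[0.0,0.0,-0.6]],[40,[0.0,0.0,0.0],[0.0,0.0,0.0]],[40,[0.0,-0.1,0.0],[0.0,0.0,0.0]]]
-> [ 512.  -119.9  220. ] [180.   -0.   82.2]
```

Request:
servo_tool(
  rows=[
    [40,[0,0,-35.6],[0,0,0]],
    [40,[0,0,-35.7],[0,0,-0.1]],
    [40,[0,0,-35.6],[0,0,-0.1]],
    [40,[-24.8,7.9,-36.6],[0,0,-0.3]],
    [40,[-24.9,7.8,-36.7],[0,0,-0.4]],
    [40,[-25,7.7,-36.6],[0,0,-0.3]],
    [40,[-42.9,14,0],[0,0,-0.7]],
    [40,[-43.2,13.5,0],[0,0,-0.6]],
  ],
)

```text
clock: 4.97
eef_pos: [487.1, 148.7, 219.8]
tcp_rot: [3.14, -0.001, 1.366]
contact_force: [0.5, -0.4, -2.4]
opening: 0.53
```

Request:
servo_tool(
  rows=[
    [40,[-43.2,13.1,0],[0,0,-0.7]],
    [40,[-43.4,12.5,0],[0,0,-0.6]],
    [40,[-43.5,12,0],[0,0,-0.7]],
    [40,[-43.7,11.6,0],[0,0,-0.6]],
    [40,[-43.8,11,0],[0,0,-0.7]],
    [40,[-43.9,10.6,0],[0,0,-0.6]],
    [40,[0,0,0],[0,0,0]],
    [40,[0,0,0],[0,0,0]],
  ],
)

```text
clock: 5.98
eef_pos: [510.3, -119.8, 218.9]
tcp_rot: [-3.141, -0.0, 1.432]
contact_force: [-0.1, 0.1, -0.8]
opening: 0.528
```

```bash
python3 - <<'E'
from h import *
np.set_printoptions(precision=2,suppress=True)
s=sense();print(s['clock'],s['eef_pos'],s['tcp_rot'],s['contact_force'],s['opening'])
f=grab_frame("wrist");cv2.imwrite("pics/w2.png",f)
np.save("w2cal.npy",get_calibration("wrist"),allow_pickle=True)
for t in ["jaw_face","knob","gearbox"]:
  for b in boxes_of("wrist",t)[:2]:print(t,b["conf"],w("wrist",b["centre"]))
cv2.imwrite("pics/w2b.png",cv2.resize(f,(800,600),interpolation=cv2.INTER_CUBIC))
E
```

```text
5.975 [ 510.27 -119.82  218.9 ] [-3.14 -0.    1.43] [-0.08  0.07 -0.76] 0.5280731710099356
jaw_face 0.91 [ 516.59 -128.57   40.47]
knob 0.7 [ 533.97 -238.89  142.54]
gearbox 0.74 [525.41 -87.28   5.82]
```

View pics/w2b.png

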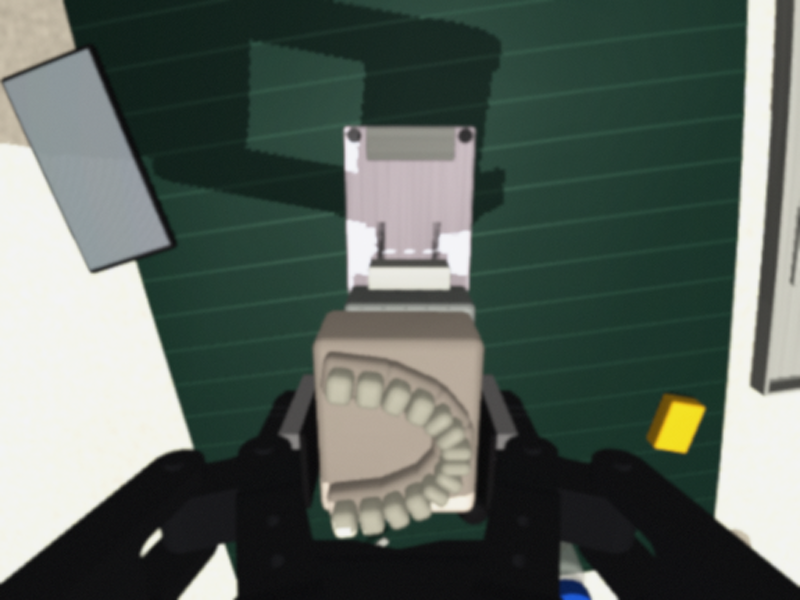

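```bash
python3 - <<'E'
from h import *
np.set_printoptions(precision=1,suppress=True)
for n,uv,z in [("bedL",(345,127),12),("bedR",(475,127),12),("fjL",(367,160),40),("fjR",(455,160),40),("mjL",(371,264),40),("mjR",(448,264),40),("mjLb",(369,290),40),("mjRb",(449,290),40),("gbL",(347,306),62),("gbR",(474,306),62),("mjbotL",(374,257),12),("bedL2",(349,290),12),("bedR2",(469,290),12)]:
    print(n,at("wrist",np.array(uv)*.64,z))
print("held model corners", proj("wrist",[510,-120,240])/.64)
f=cv2.imread("pics/w2.png");x=cv2.resize(f[75:205,210:315],None,fx=5.5,fy=5.5*.83,interpolation=cv2.INTER_CUBIC);cv2.imwrite("pics/c3.png",cv2.resize(f[75:205,210:315],None,fx=4.6,fy=4.6,interpolation=cv2.INTER_CUBIC))
E
```

```text
bedL [488.7 -22.3  12. ]
bedR [576.4 -34.2  12. ]
fjL [502.  -45.7  40. ]
fjR [557.5 -53.2  40. ]
mjL [ 494.3 -113.    40. ]
mjR [ 545.9 -120.1   40. ]
mjLb [ 490.2 -130.9   40. ]
mjRb [ 544.6 -138.3   40. ]
gbL [ 476.6 -133.6   62. ]
gbR [ 558.  -144.7   62. ]
mjbotL [ 494.9 -114.2   12. ]
bedL2 [ 472.6 -136.4   12. ]
bedR2 [ 561.5 -148.6   12. ]
held model corners [[393.  434.5]]
```

View pics/c3.png

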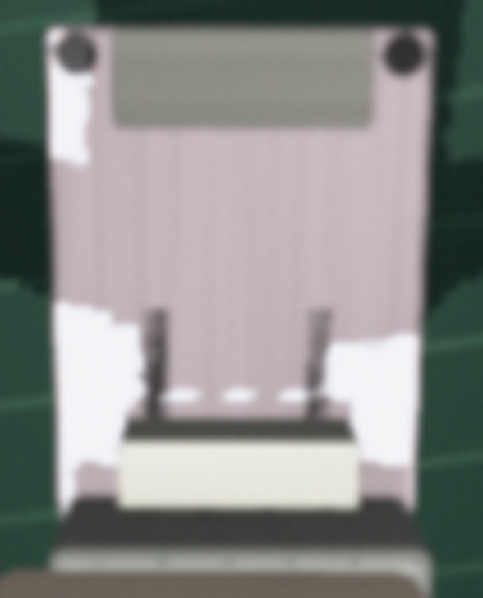

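```bash
python3 - <<'E'
from h import *
np.set_printoptions(precision=1,suppress=True)
s=sense();Rt=R.from_euler('xyz',s['tcp_rot'])
for n,uv,z in [("farL",(315,346),243.8),("farR",(483,346),243.8),("nearL",(322,512),243.8),("nearR",(475,512),243.8),("botL",(325,313),215.8),("botR",(471,313),215.8)]:
    p=at("wrist",np.array(uv)*.64,z);print(n,p,Rt.inv().apply(p-s['eef_pos']))
c=cv2.imread("pics/w2.png")[190:340,190:320];cv2.imwrite("pics/c4.png",cv2.resize(c,None,fx=4,fy=4,interpolation=cv2.INTER_CUBIC))
# plan seat: target y=-6 in vice; model tool-x offset -1.5
vy=np.array([.134,.991]);seat=np.array([526.,-77.1]);t=seat-6*vy+1.5*vy
print(t)
plan([(t[0],t[1],100,82.3,4),(t[0],t[1],55,82.3,2),(t[0],t[1],55,82.3,2)],40)
E
```

```text
farL [493.9 -88.6 243.8] [ 27.9 -20.8 -24.7]
farR [537.3 -94.6 243.8] [ 27.9  23.1 -24.7]
nearL [ 485.8 -141.1  243.8] [-25.2 -21.6 -24.7]
nearR [ 530.7 -147.2  243.8] [-25.2  23.8 -24.7]
botL [492.5 -88.7 215.8] [ 27.6 -22.1   3.3]
botR [538.2 -95.  215.8] [27.6 24.   3.3]
[525.4 -81.6]
[[40,[9.8,2.4,29.8],[0.0,0.0,0.0]],[40,[9.8,2.4,29.8],[0.0,0.0,-0.1]],[40,[9.7,2.4,29.7],[0.0,0.0,0.0]],[40,[9.8,2.4,29.8],[0.0,0.0,0.0]],[40,[0.0,0.0,22.5],[0.0,0.0,0.0]],[40,[0.0,0.0,22.5],[0.0,0.0,0.0]],[40,[0.0,0.0,0.0],[0.0,0.0,0.0]],[40,[0.0,0.0,0.0],[0.0,0.0,0.0]]]
-> [525.4 -81.6  55. ] [-180.    -0.    82.3]
```

View pics/c4.png

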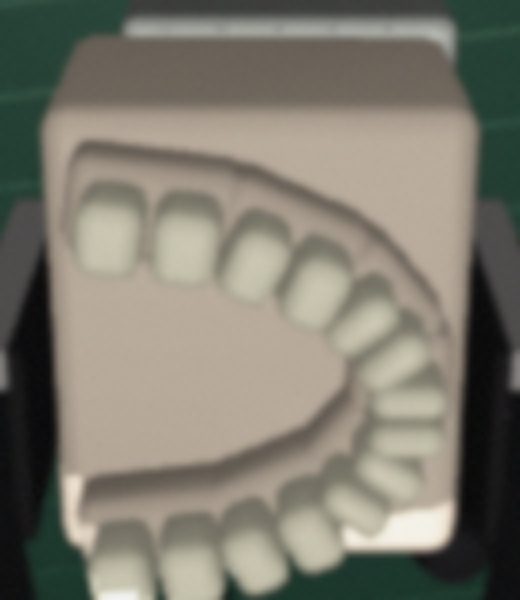

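```bash
python3 - <<'E'
from h import *
plan([(524,-83.4,100,82.3,4),(524,-83.4,30,82.3,4),(524,-83.4,16,82.3,4),(524,-83.4,16,82.3,1)],40)
E
```

```text
[[40,[9.3,2.1,29.8],[0.0,0.0,0.0]],[40,[9.3,2.1,29.8],[0.0,0.0,-0.1]],[40,[9.2,2.1,29.7],[0.0,0.0,0.0]],[40,[9.3,2.1,29.8],[0.0,0.0,0.0]],[40,[0.0,0.0,17.5],[0.0,0.0,0.0]],[40,[0.0,0.0,17.5],[0.0,0.0,0.0]],[40,[0.0,0.0,17.5],[0.0,0.0,0.0]],[40,[0.0,0.0,17.5],[0.0,0.0,0.0]]]
[[40,[0.0,0.0,3.5],[0.0,0.0,0.0]],[40,[0.0,0.0,3.5],[0.0,0.0,0.0]],[40,[0.0,0.0,3.5],[0.0,0.0,0.0]],[40,[0.0,0.0,3.5],[0.0,0.0,0.0]],[40,[0.0,0.0,0.0],[0.0,0.0,0.0]]]
-> [524.  -83.4  16. ] [-180.    -0.    82.3]
```

Request:
servo_tool(
  rows=[
    [40,[9.3,2.1,29.8],[0,0,0]],
    [40,[9.3,2.1,29.8],[0,0,0]],
    [40,[9.2,2.1,29.7],[0,0,0]],
    [40,[9.3,2.1,29.8],[0,0,0]],
    [40,[0,0,17.5],[0,0,0]],
    [40,[0,0,17.5],[0,0,0]],
    [40,[0,0,17.5],[0,0,0]],
    [40,[0,0,0],[0,0,0]],
  ],
)

```text
clock: 7.18
eef_pos: [523.2, -84.6, 46.4]
tcp_rot: [-3.139, 0.0, 1.433]
contact_force: [-0.8, 0.7, -1.5]
opening: 0.529
```

```bash
python3 - <<'E'
from h import *
s=sense();print(s['clock'],s['eef_pos'],s['tcp_rot'],s['contact_force'])
f=grab_frame("wrist");cv2.imwrite("pics/w3.png",f);cv2.imwrite("pics/c5.png",cv2.resize(f[20:330,150:370],None,fx=1.9,fy=1.9,interpolation=cv2.INTER_CUBIC))
plan([(524,-83.4,30,82.3,2),(524,-83.4,15.5,82.3,4),(524,-83.4,15.5,82.3,1)],40)
E
```

```text
7.175 [523.24339569 -84.56514047  46.37072305] [-3.13949009e+00  8.08104319e-06  1.43264769e+00] [-0.83267747  0.68541205 -1.49439631]
[[40,[0.6,0.0,8.6],[0.0,0.0,-0.1]],[40,[0.7,0.0,8.5],[-0.1,0.0,-0.1]],[40,[0.0,0.0,3.6],[0.0,0.0,0.0]],[40,[0.0,0.0,3.7],[0.0,0.0,0.0]],[40,[0.0,0.0,3.6],[0.0,0.0,0.0]],[40,[0.0,0.0,3.6],[0.0,0.0,0.0]],[40,[0.0,0.0,0.0],[0.0,0.0,0.0]]]
-> [524.  -83.3  15.5] [180.    0.   82.3]
```

View pics/c5.png

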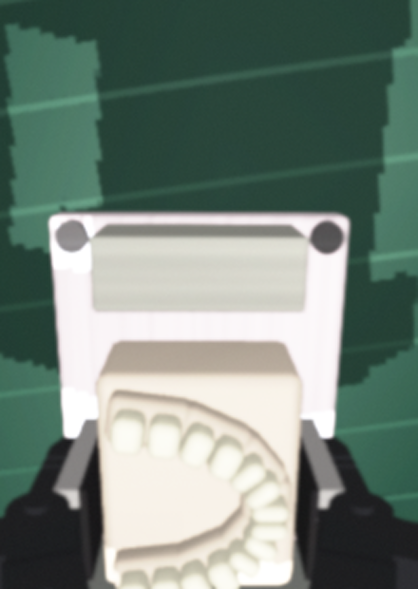

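Request:
servo_tool(
  rows=[
    [40,[0.6,0,8.6],[0,0,0]],
    [40,[0.7,0,8.5],[0,0,0]],
    [40,[0,0,3.6],[0,0,0]],
    [40,[0,0,3.7],[0,0,0]],
    [40,[0,0,3.6],[0,0,0]],
    [40,[0,0,3],[0,0,0]],
    [40,[0,0,0],[0,0,0]],
    [40,[0,0,0],[0,0,0]],
  ],
)

```text
clock: 8.22
eef_pos: [524.3, -83.2, 16.6]
tcp_rot: [3.142, -0.0, 1.433]
contact_force: [-0.3, 0.3, -1.8]
opening: 0.525
```

Request:
servo_tool(
  rows=[
    [40,[0,0,1.4],[0,0,0]],
    [40,[0,0,0],[0,0,0]],
    [75,[0,0,0],[0,0,0]],
    [75,[0,0,0],[0,0,0]],
    [75,[0,0,0],[0,0,0]],
    [75,[0,0,-20],[0,0,0]],
    [75,[0,0,-50],[0,0,0]],
    [75,[0,0,-60],[0,0,0]],
  ],
)

```text
clock: 9.22
eef_pos: [523.4, -83.1, 145.7]
tcp_rot: [-3.139, -0.0, 1.433]
contact_force: [2.0, 0.4, 0.2]
opening: 0.877
```

```bash
python3 - <<'E'
from h import *
s=sense();print(s['clock'],s['eef_pos'],s['contact_force'],s['opening'])
# back off to look at knob: TCP such that camera sees pivot/knob
plan([(519,-160,215,82.3,5),(519,-160,215,82.3,1)],60,start=(524.3,-83.2,15.2+130-130+130,82.1))
E
```

```text
9.225 [523.39632814 -83.05242076 145.70424082] [2.02424813 0.36572341 0.16210419] 0.877421812147733
[[60,[-15.4,1.1,-14.0],[0.0,0.0,0.0]],[60,[-15.3,1.0,-13.9],[0.0,0.0,-0.1]],[60,[-15.4,1.1,-14.0],[0.0,0.0,0.0]],[60,[-15.3,1.0,-13.9],[0.0,0.0,-0.1]],[60,[-15.4,1.0,-14.0],[0.0,0.0,0.0]],[60,[0.0,0.0,0.0],[0.0,0.0,0.0]]]
-> [ 519. -160.  215.] [-180.     0.    82.3]
```

```bash
python3 - <<'E'
from h import *
plan([(518,-185,215,108,5),(518,-185,215,108,1)],60,start=(523.6,-83.1,145.5,82.1))
E
```

```text
[[60,[-20.3,1.7,-13.9],[0.0,0.0,-5.2]],[60,[-20.4,-0.2,-13.9],[0.0,0.0,-5.2]],[60,[-20.4,-2.0,-13.9],[0.0,0.0,-5.1]],[60,[-20.0,-3.8,-13.9],[0.0,0.0,-5.2]],[60,[-19.6,-5.6,-13.9],[0.0,0.0,-5.2]],[60,[0.0,0.0,0.0],[0.0,0.0,0.0]]]
-> [ 518. -185.  215.] [180.   0. 108.]
```

Request:
servo_tool(
  rows=[
    [60,[-20.3,1.7,-13.9],[0,0,-5.2]],
    [60,[-20.4,-0.2,-13.9],[0,0,-5.2]],
    [60,[-20.4,-2,-13.9],[0,0,-5.1]],
    [60,[-20,-3.8,-13.9],[0,0,-5.2]],
    [60,[-19.6,-5.6,-13.9],[0,0,-5.2]],
    [60,[0,0,0],[0,0,0]],
    [60,[0,0,0],[0,0,0]],
  ],
)

```text
clock: 10.1
eef_pos: [518.3, -184.5, 214.1]
tcp_rot: [-3.141, -0.001, 1.883]
contact_force: [-0.6, -0.7, -0.6]
opening: 0.705
```

```bash
python3 - <<'E'
from h import *
np.set_printoptions(precision=1,suppress=True)
s=sense();print(s['clock'],s['eef_pos'],s['tcp_rot'],s['contact_force'])
f=grab_frame("wrist");cv2.imwrite("pics/w4.png",f);cv2.imwrite("pics/w4b.png",cv2.resize(f,(800,600),interpolation=cv2.INTER_CUBIC))
print("exp knob",proj("wrist",[536.6,-242.5,140])/.64,"pivot",proj("wrist",[513.3,-171.2,110])/.64)
for t in ["knob","model_center"]:
  for b in boxes_of("wrist",t)[:2]:print(t,b["conf"],w("wrist",b["centre"]))
E
```

```text
10.1 [ 518.3 -184.5  214.1] [-3.1 -0.   1.9] [-0.6 -0.7 -0.6]
exp knob [[395.3 433.4]] pivot [[395.  276.2]]
knob 0.94 [ 519.7 -188.1   98.9]
knob 0.56 [ 722.6 -274.1   16.9]
model_center 0.75 [520.  -77.6  42. ]
model_center 0.2 [ 515.2 -131.4   40.4]
```

View pics/w4b.png

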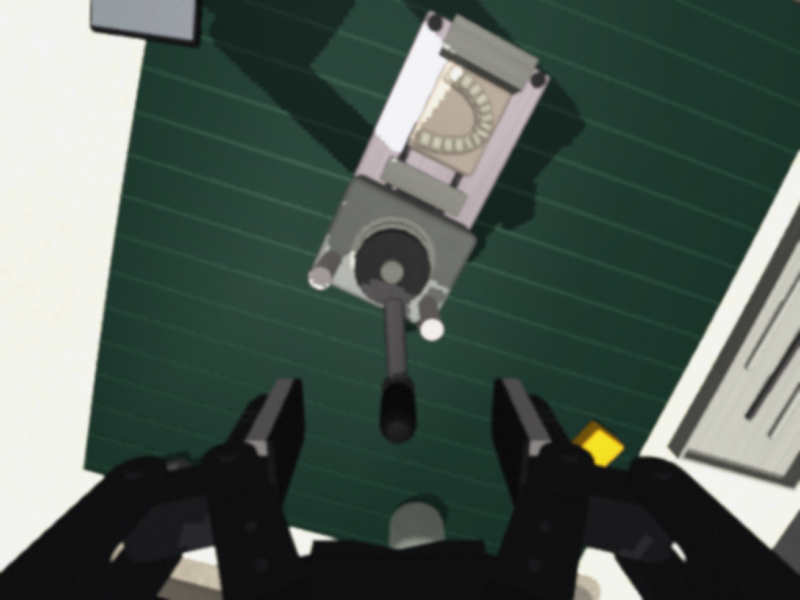

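```bash
python3 - <<'E'
from h import *
np.set_printoptions(precision=2,suppress=True)
k=at("wrist",np.array((398,429))*.64,140);print("knob",k)
for z in(108,114,120):
  p=at("wrist",np.array((392,272))*.64,z);print(z,p,np.linalg.norm((k-p)[:2]))
vx=np.array([.991,-.134]);vy=np.array([.134,.991])
for p in(at("wrist",np.array((392,272))*.64,112)[:2],np.array([513.3,-171.2])):
  d=k[:2]-p;print("theta",-np.arctan2(d@vx,-(d@vy)))
E
```

```text
knob [ 537.32 -239.59  140.  ]
108 [ 511.37 -169.99  108.  ] 74.28489008567561
114 [ 510.98 -168.58  114.  ] 75.73468177946641
120 [ 510.6  -167.18  120.  ] 77.18468988576376
theta -0.490092791683607
theta -0.4721011804698675
```

```bash
python3 - <<'E'
from h import *
plan([(536.6,-240,170,109.8,3),(536.6,-240,104,109.8,4),(536.6,-240,104,109.8,1)],60)
E
```

```text
[[60,[-19.6,0.1,14.6],[0.0,0.0,-0.6]],[60,[-19.6,-0.2,14.6],[0.0,0.0,-0.6]],[60,[-19.5,-0.3,14.7],[0.0,-0.1,-0.6]],[60,[0.0,0.0,16.5],[0.0,0.0,0.0]],[60,[0.0,0.0,16.5],[0.0,0.0,0.0]],[60,[0.0,0.0,16.5],[0.0,0.0,0.0]],[60,[0.0,0.0,16.5],[0.0,0.0,0.0]],[60,[0.0,0.0,0.0],[0.0,0.0,0.0]]]
-> [ 536.6 -240.   104. ] [-180.     0.   109.8]
```

Request:
servo_tool(
  rows=[
    [60,[-19.6,0.1,14.6],[0,0,-0.6]],
    [60,[-19.6,-0.2,14.6],[0,0,-0.6]],
    [60,[-19.5,-0.3,14.7],[0,0,-0.6]],
    [60,[0,0,16.5],[0,0,0]],
    [60,[0,0,16.5],[0,0,0]],
    [60,[0,0,16.5],[0,0,0]],
    [60,[0,0,16.5],[0,0,0]],
    [60,[0,0,0],[0,0,0]],
  ],
)

```text
clock: 11.25
eef_pos: [536.1, -240.1, 103.2]
tcp_rot: [-3.14, -0.002, 1.917]
contact_force: [0.7, -0.8, -0.0]
opening: 0.697
```

Request:
servo_tool(
  rows=[
    [14,[0,0,0],[0,0,0]],
    [14,[0,0,0],[0,0,0]],
    [14,[0,0,0],[0,0,0]],
    [14,[0,0,0],[0,0,0]],
    [14,[0,0,0],[0,0,0]],
  ],
  force=50,
)

```text
clock: 11.88
eef_pos: [537.5, -241.2, 105.2]
tcp_rot: [3.141, 0.001, 1.916]
contact_force: [0.7, -1.8, 3.6]
opening: 0.215
```

Request:
servo_tool(
  rows=[
    [14,[0.3,-6.5,0],[0,0,5]],
    [14,[0.3,-6.5,0],[0,0,5]],
    [14,[0.3,-6.5,0],[0,0,5]],
    [14,[0.3,-6.5,0],[0,0,5]],
    [14,[0.3,-6.5,0],[0,0,5]],
    [14,[0.3,-6.5,0],[0,0,5]],
    [14,[0.3,-6.5,0],[0,0,5]],
    [14,[0,0,0],[0,0,0]],
  ],
)

```text
clock: 12.88
eef_pos: [493.0, -243.8, 105.5]
tcp_rot: [3.139, 0.002, 1.305]
contact_force: [0.5, -4.9, 4.4]
opening: 0.219
```

```bash
cat >> h.py <<'E'
def lev():
    s=sense();k=s['eef_pos'];vx=np.array([.991,-.134]);vy=np.array([.134,.991]);d=k[:2]-np.array([512.3,-170.7])
    f=s['contact_force'];th=-np.arctan2(d@vx,-(d@vy));tan=-np.cos(th)*vx+np.sin(th)*vy
    print("t",round(s['clock'],2),"tcp",k.round(1),"theta",round(th,3),"r",np.linalg.norm(d).round(1),"yaw-equiv",round(np.radians(82.3)-s['tcp_rot'][2],3),"F",f.round(1),"Ftan",round(f[:2]@tan,1),"op",round(s['opening'],3))
E
python3 -c "
from h import *
lev()"
```

```text
t 12.88 tcp [ 493.  -243.8  105.5] theta 0.124 r 75.6 yaw-equiv 0.132 F [ 0.5 -4.9  4.4] Ftan -1.8 op 0.219
```

Request:
servo_tool(
  rows=[
    [14,[0.3,-6.5,0],[0,0,5]],
    [14,[0.3,-6.5,0],[0,0,5]],
    [14,[0.3,-6.5,0],[0,0,5]],
    [14,[0.3,-6.5,0],[0,0,5]],
    [14,[0.3,-6.5,0],[0,0,5]],
    [14,[0.3,-6.5,0],[0,0,5]],
    [14,[0,0,0],[0,0,0]],
    [14,[0,0,0],[0,0,0]],
  ],
)

```text
clock: 13.88
eef_pos: [458.9, -224.8, 105.5]
tcp_rot: [3.139, 0.002, 0.783]
contact_force: [-4.6, -10.4, 7.5]
opening: 0.218
```

```bash
python3 -c "
from h import *
lev()"
```

```text
t 13.88 tcp [ 458.9 -224.8  105.5] theta 0.645 r 76.0 yaw-equiv 0.654 F [ -4.6 -10.4   7.5] Ftan -4.1 op 0.218
```

Request:
servo_tool(
  rows=[
    [14,[0,0,-5],[0,0,0]],
    [14,[0,0,-5.5],[0,0,0]],
    [14,[0,0,0],[0,0,0]],
    [14,[0.4,7.8,0],[0,0,-6]],
  ],
  force=60,
)

```text
clock: 14.38
eef_pos: [464.4, -228.7, 114.9]
tcp_rot: [3.141, 0.001, 0.888]
contact_force: [1.0, -5.3, -5.4]
opening: 0.215
```

```bash
python3 -c "
from h import *
lev()"
```

```text
t 14.38 tcp [ 464.4 -228.7  114.9] theta 0.555 r 75.2 yaw-equiv 0.548 F [ 1.  -5.3 -5.4] Ftan -4.1 op 0.215
```

Request:
servo_tool(
  rows=[
    [14,[0.4,7.8,-0.8],[0,0,-6]],
    [14,[0.4,7.8,0],[0,0,-6]],
    [14,[0.4,7.8,0],[0,0,-6]],
    [14,[0.4,7.8,0],[0,0,-6]],
    [14,[0.4,7.8,0],[0,0,-6]],
    [14,[0.4,7.8,0],[0,0,-6]],
    [14,[0.4,7.8,0],[0,0,-6]],
    [14,[0.4,7.8,0],[0,0,-6]],
  ],
)

```text
clock: 15.38
eef_pos: [523.2, -244.2, 115.3]
tcp_rot: [-3.141, -0.0, 1.727]
contact_force: [0.9, -0.0, -4.5]
opening: 0.21
```

Request:
servo_tool(
  rows=[
    [14,[0.4,7.8,0],[0,0,-6]],
    [14,[0.4,7.8,0],[0,0,-6]],
    [14,[0.4,7.8,0],[0,0,-6]],
    [14,[0,0,0],[0,0,0]],
    [14,[0,0,0],[0,0,0]],
  ],
)

```text
clock: 16.0
eef_pos: [544.9, -236.9, 115.5]
tcp_rot: [-3.141, -0.001, 2.036]
contact_force: [0.4, 0.6, -5.7]
opening: 0.211
```

```bash
python3 -c "
from h import *
lev()"
```

```text
t 16.0 tcp [ 544.9 -236.9  115.5] theta -0.593 r 73.8 yaw-equiv -0.6 F [ 0.4  0.6 -5.7] Ftan -0.7 op 0.211
```

Request:
servo_tool(
  rows=[
    [14,[0,0.7,0],[0,0,-0.4]],
    [14,[0,0,3.5],[0,0,0]],
    [14,[0,0,3.5],[0,0,0]],
    [14,[0,0,3],[0,0,0]],
    [14,[0,0,0],[0,0,0]],
  ],
)

```text
clock: 16.62
eef_pos: [546.1, -236.8, 105.9]
tcp_rot: [3.141, -0.0, 2.045]
contact_force: [0.6, 1.3, -2.5]
opening: 0.21
```

```bash
python3 -c "
from h import *
lev()"
```

```text
t 16.62 tcp [ 546.1 -236.8  105.9] theta -0.608 r 74.2 yaw-equiv -0.609 F [ 0.6  1.3 -2.5] Ftan -1.1 op 0.21
```

Request:
servo_tool(
  rows=[
    [14,[0.3,-6.5,0],[0,0,5]],
    [14,[0.3,-6.5,0],[0,0,5]],
    [14,[0.3,-6.5,0],[0,0,5]],
    [14,[0.3,-6.5,0],[0,0,5]],
    [14,[0.3,-6.5,0],[0,0,5]],
    [14,[0.3,-6.5,0],[0,0,5]],
    [14,[0.3,-6.5,0],[0,0,5]],
    [14,[0.3,-6.5,0],[0,0,5]],
  ],
)

```text
clock: 17.62
eef_pos: [496.2, -244.0, 106.5]
tcp_rot: [3.139, 0.001, 1.345]
contact_force: [1.6, -2.9, -4.3]
opening: 0.213
```

```bash
python3 -c "
from h import *
lev()"
```

```text
t 17.62 tcp [ 496.2 -244.   106.5] theta 0.081 r 75.0 yaw-equiv 0.091 F [ 1.6 -2.9 -4.3] Ftan -2.2 op 0.213
```

Request:
servo_tool(
  rows=[
    [14,[0.1,-3.9,0.5],[0,0,3]],
    [14,[0.1,-3.9,0.5],[0,0,3]],
    [14,[0.1,-3.9,0],[0,0,3]],
    [14,[0,0,0],[0,0,0]],
  ],
)

```text
clock: 18.12
eef_pos: [485.1, -241.1, 106.0]
tcp_rot: [3.138, 0.002, 1.19]
contact_force: [-0.0, -5.8, 1.2]
opening: 0.216
```

```bash
python3 -c "
from h import *
lev();print(sense()['wrist_torque'])"
```

```text
t 18.12 tcp [ 485.1 -241.1  106. ] theta 0.234 r 75.5 yaw-equiv 0.246 F [-0.  -5.8  1.2] Ftan -2.1 op 0.216
[-0.97046967  0.02910154  0.18663801]
```

Request:
servo_tool(
  rows=[
    [14,[0,-2.6,0],[0,0,2]],
    [14,[0,-2.6,0],[0,0,2]],
    [14,[0,-2.6,0],[0,0,2]],
    [14,[0,0,0],[0,0,0]],
  ],
)

```text
clock: 18.62
eef_pos: [478.3, -238.2, 106.1]
tcp_rot: [3.138, 0.002, 1.086]
contact_force: [0.0, -6.6, 2.5]
opening: 0.213
```

```bash
python3 -c "
from h import *
lev();print(sense()['wrist_torque'])"
```

```text
t 18.62 tcp [ 478.3 -238.2  106.1] theta 0.332 r 75.6 yaw-equiv 0.35 F [ 0.  -6.6  2.5] Ftan -3.0 op 0.213
[-1.18150458 -0.07509141  0.31189837]
```

Request:
servo_tool(
  rows=[
    [14,[0,-2.6,0],[0,0,2]],
    [14,[0,-2.6,0],[0,0,2]],
    [14,[0,0,0],[0,0,0]],
  ],
)

```text
clock: 19.0
eef_pos: [474.2, -235.9, 106.2]
tcp_rot: [3.136, 0.001, 1.017]
contact_force: [0.9, -7.1, 0.5]
opening: 0.214
```

```bash
python3 -c "
from h import *
lev();print(sense()['wrist_torque'])
f=grab_frame('wrist');cv2.imwrite('pics/w5.png',f);cv2.imwrite('pics/w5b.png',cv2.resize(f,(800,600),interpolation=cv2.INTER_CUBIC))"
```

```text
t 19.0 tcp [ 474.2 -235.9  106.2] theta 0.394 r 75.5 yaw-equiv 0.42 F [ 0.9 -7.1  0.5] Ftan -4.3 op 0.214
[-1.30660378 -0.25685557  0.45963993]
```

View pics/w5b.png

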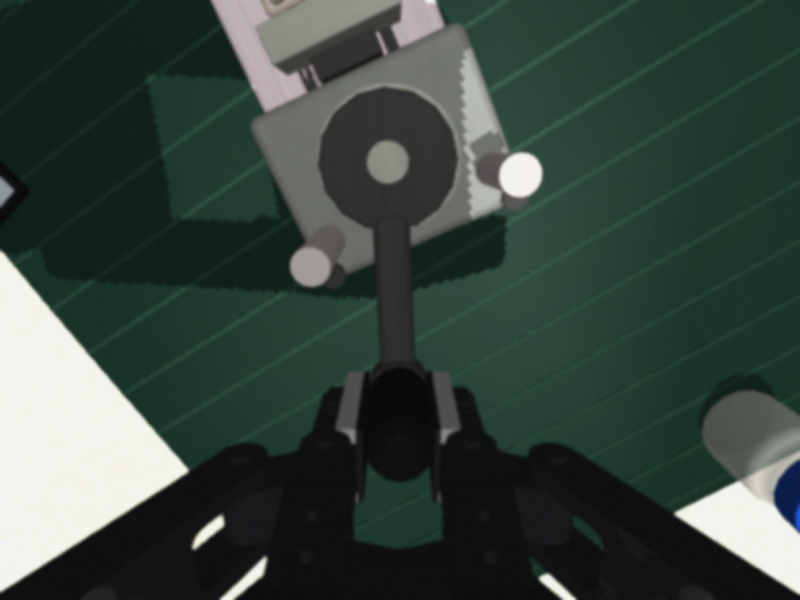

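Request:
servo_tool(
  rows=[
    [14,[0,-2,0],[0,0,1.5]],
    [14,[0,-2,0],[0,0,1.5]],
    [14,[0,0,0],[0,0,0]],
  ],
)

```text
clock: 19.42
eef_pos: [471.3, -234.1, 106.3]
tcp_rot: [3.135, 0.001, 0.965]
contact_force: [1.8, -8.3, -0.1]
opening: 0.211
```

```bash
python3 -c "
from h import *
lev();print(sense()['wrist_torque'])"
```

```text
t 19.43 tcp [ 471.3 -234.1  106.3] theta 0.439 r 75.5 yaw-equiv 0.471 F [ 1.8 -8.3 -0.1] Ftan -6.0 op 0.211
[-1.51052124 -0.42591782  0.65072002]
```

Request:
servo_tool(
  rows=[
    [14,[0,-2.5,0],[0,0,1]],
    [14,[0,-2.5,0],[0,0,1]],
    [14,[0,-2.5,0],[0,0,1]],
    [14,[0,0,0],[0,0,0]],
  ],
)

```text
clock: 19.92
eef_pos: [468.2, -231.2, 107.1]
tcp_rot: [3.129, -0.0, 0.912]
contact_force: [10.1, -13.0, -4.6]
opening: 0.212
```

```bash
python3 -c "
from h import *
lev();print(sense()['wrist_torque'])
f=grab_frame('wrist');cv2.imwrite('pics/w6.png',f);cv2.imwrite('pics/w6b.png',cv2.resize(f,(800,600),interpolation=cv2.INTER_CUBIC))"
```

```text
t 19.93 tcp [ 468.2 -231.2  107.1] theta 0.496 r 74.9 yaw-equiv 0.524 F [ 10.1 -13.   -4.6] Ftan -15.8 op 0.212
[-2.34995976 -1.78402688  0.18362939]
```

View pics/w6b.png

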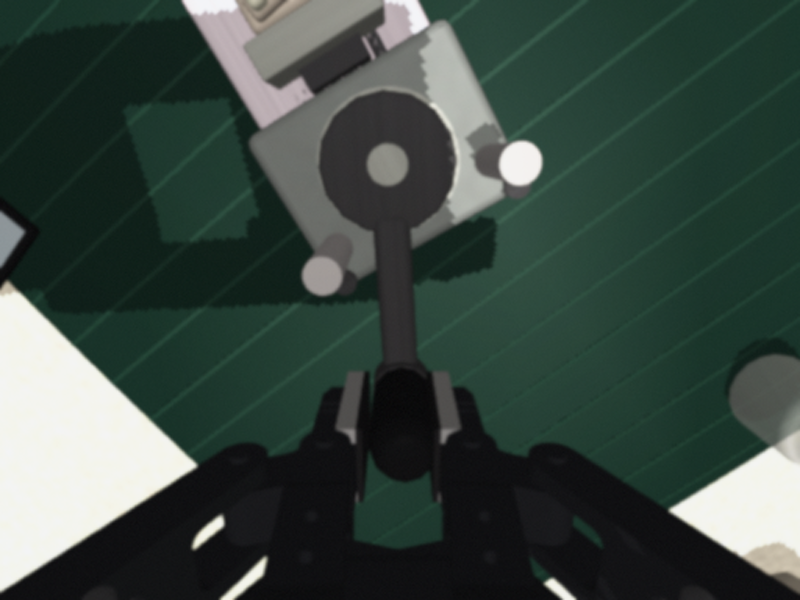

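Request:
servo_tool(
  rows=[
    [14,[0,1,1],[0,0,0]],
    [14,[0,1,1],[0,0,0]],
    [14,[0,0,0],[0,0,0]],
  ],
)

```text
clock: 20.35
eef_pos: [468.7, -232.6, 105.6]
tcp_rot: [3.13, 0.001, 0.913]
contact_force: [3.2, -14.4, 8.1]
opening: 0.213
```

```bash
python3 -c "
from h import *
lev();print(sense()['wrist_torque'])"
```

```text
t 20.35 tcp [ 468.7 -232.6  105.6] theta 0.479 r 75.7 yaw-equiv 0.524 F [  3.2 -14.4   8.1] Ftan -10.9 op 0.213
[-2.11894199 -0.66042649  0.42677939]
```

Hard stop reached, lever pressed down. Release and rise.

Request:
servo_tool(
  rows=[
    [14,[0,0.8,0],[0,0,0]],
    [50,[0,0,0],[0,0,0]],
    [50,[0,0,0],[0,0,0]],
    [50,[0,0,0],[0,0,0]],
    [50,[0,0,-10],[0,0,0]],
    [50,[0,0,-40],[0,0,0]],
    [50,[20,0,-40],[0,0,0]],
    [50,[0,0,0],[0,0,0]],
  ],
)

```text
clock: 21.35
eef_pos: [479.2, -213.1, 196.3]
tcp_rot: [3.137, -0.001, 0.912]
contact_force: [-0.1, -0.4, -0.9]
opening: 0.587
```

```bash
python3 - <<'E'
from h import *
np.set_printoptions(precision=1,suppress=True)
lev()
f=grab_frame("wrist");cv2.imwrite("pics/w7.png",f)
for t in ["knob","jaw_face","model_center"]:
  for b in boxes_of("wrist",t)[:2]:print(t,round(b["conf"],2),w("wrist",b["centre"]))
vx=np.array([.991,-.134]);vy=np.array([.134,.991]);seat=np.array([526.,-77.1])
# intensity profile along vice y through x=+-10, at z=40
g=cv2.cvtColor(f,cv2.COLOR_BGR2GRAY)
for X in(-18,0,18):
  P=[[*(seat+X*vx+y*vy),38] for y in range(-60,50,2)];u=proj("wrist",P)
  print(X,u[0],u[-1],[int(g[int(b),int(a)]) if 0<=b<384 and 0<=a<512 else -1 for a,b in u])
for m in trace("wrist","knob")[:2]:
  ys,xs=np.nonzero(m["mask"]);print(m["conf"],len(xs),xs.min(),xs.max(),ys.min(),ys.max())
print("knob th=.33/.45",[proj("wrist",[*(np.array([512.,-170.5])+75*(-np.sin(t)*vx-np.cos(t)*vy)),140])[0] for t in(.33,.45)])
E
```

```text
t 21.35 tcp [ 479.2 -213.1  196.3] theta 0.529 r 53.8 yaw-equiv 0.524 F [-0.1 -0.4 -0.9] Ftan -0.2 op 0.587
knob 0.58 [ 490.7 -186.    99.3]
knob 0.18 [ 395.9 -412.7   15.5]
jaw_face 0.93 [ 513.5 -123.1   37.2]
model_center 0.59 [514.2 -75.5  37.8]
model_center 0.18 [ 509.6 -149.3   54.8]
-18 [221.6  97.2] [154.7 -16.7] [177, 174, 98, 63, 82, 80, 68, 70, 126, 139, 141, 141, 142, 144, 143, 129, 142, 124, 127, 172, 202, 198, 177, 168, 171, 171, 172, 173, 172, 172, 172, 174, 173, 173, 174, 174, 162, 115, 145, 166, 242, 244, 241, 208, 212, 210, 214, -1, -1, -1, -1, -1, -1, -1, -1]
0 [238.5  86.8] [172.4 -29. ] [177, 159, 64, 51, 50, 49, 50, 82, 137, 143, 145, 145, 146, 146, 146, 136, 153, 172, 168, 132, 140, 138, 156, 180, 192, 181, 172, 172, 172, 173, 172, 173, 173, 159, 124, 164, 171, 236, 238, 229, 223, 238, -1, -1, -1, -1, -1, -1, -1, -1, -1, -1, -1, -1, -1]
18 [255.7  76.3] [190.5 -41.4] [168, 173, 175, 174, 176, 177, 125, 101, 143, 147, 149, 147, 148, 150, 149, 137, 147, 162, 163, 160, 159, 158, 158, 158, 158, 159, 158, 157, 157, 155, 163, 185, 210, 220, 216, 215, -1, -1, -1, -1, -1, -1, -1, -1, -1, -1, -1, -1, -1, -1, -1, -1, -1, -1, -1]
0.92 3933 226 291 102 250
knob th=.33/.45 [array([277.5, 241.6]), array([264.5, 243.2])]
```

```bash
python3 - <<'E'
from h import *
plan([(514,-110,225,82.3,6),(514,-110,225,82.3,2)],50)
E
```

```text
[[50,[17.4,-5.6,-5.5],[0.0,0.0,-5.0]],[50,[17.8,-4.0,-5.5],[-0.1,0.0,-5.0]],[50,[18.1,-2.5,-5.6],[0.0,0.0,-5.1]],[50,[18.3,-0.9,-5.5],[0.0,0.0,-5.0]],[50,[18.3,0.8,-5.5],[0.0,0.0,-5.0]],[50,[18.1,2.3,-5.5],[-0.1,0.0,-5.0]],[50,[0.0,0.0,0.0],[0.0,0.0,0.0]],[50,[0.0,0.0,0.0],[0.0,0.0,0.0]]]
-> [ 514. -110.  225.] [180.    0.   82.3]
```

Request:
servo_tool(
  rows=[
    [50,[17.4,-5.6,-4.8],[0,0,-5]],
    [50,[17.8,-4,-4.8],[0,0,-5]],
    [50,[18.1,-2.5,-4.8],[0,0,-5]],
    [50,[18.3,-0.9,-4.8],[0,0,-5]],
    [50,[18.3,0.8,-4.8],[0,0,-5]],
    [50,[18.1,2.3,-4.8],[0,0,-5]],
    [50,[0,0,0],[0,0,0]],
    [50,[0,0,0],[0,0,0]],
  ],
)

```text
clock: 22.6
eef_pos: [514.5, -110.7, 221.0]
tcp_rot: [-3.14, 0.0, 1.433]
contact_force: [0.5, 0.9, 0.3]
opening: 0.586
```

```bash
python3 - <<'E'
from h import *
np.set_printoptions(precision=1,suppress=True,linewidth=200)
print(sense()['clock'],sense()['eef_pos'])
f=grab_frame("wrist");cv2.imwrite("pics/w8.png",f)
vx=np.array([.991,-.134]);vy=np.array([.134,.991]);seat=np.array([526.,-77.1])
g=cv2.cvtColor(f,cv2.COLOR_BGR2GRAY)
X,Y=np.meshgrid(np.arange(-45,46,1.),np.arange(45,-61,-1.))
P=np.c_[(seat+X.reshape(-1,1)*vx+Y.reshape(-1,1)*vy),np.full(X.size,40.)]
u=proj("wrist",P).astype(np.float32).reshape(*X.shape,2)
r=cv2.remap(f,u[...,0],u[...,1],cv2.INTER_LINEAR);cv2.imwrite("pics/r8.png",r)
r=r.astype(int)
for x in(-20,-10,0,10,20,26): print("x",x,[(y,int(r[45-y,x+45].mean())) for y in range(44,20,-1)][0:24:1]); 
for x in(-20,0,20): print("x",x,[(y,int(r[45-y,x+45].mean())) for y in range(-20,-48,-1)])
for y in(0,15,-15): print("row",y,[(x,int(r[45-y,x+45].mean())) for x in list(range(-32,-16))+list(range(16,32))])
for m in trace("wrist","model_center")[:2]:
  k=m["mask"];mm=cv2.remap(k.astype(np.uint8),u[...,0],u[...,1],0);ys,xs=np.nonzero(mm);print("model",m["conf"],X[0,xs].min(),X[0,xs].max(),Y[ys,0].min(),Y[ys,0].max(),cv2.minAreaRect(np.c_[X[0,xs],Y[ys,0]].astype(np.float32)))
grab_frame("top")
for m in trace("top","knob")[:2]:
  k=m["mask"];ys,xs=np.nonzero(k);print("knob",m["conf"],len(xs),xs.min(),xs.max(),ys.min(),ys.max())
E
```

```text
22.6 [ 514.5 -110.7  221. ]
x -20 [(44, 142), (43, 141), (42, 137), (41, 135), (40, 136), (39, 136), (38, 137), (37, 136), (36, 136), (35, 137), (34, 138), (33, 137), (32, 135), (31, 133), (30, 133), (29, 131), (28, 127), (27, 131), (26, 147), (25, 156), (24, 159), (23, 158), (22, 156), (21, 154)]
x -10 [(44, 143), (43, 142), (42, 139), (41, 136), (40, 136), (39, 137), (38, 139), (37, 138), (36, 137), (35, 138), (34, 138), (33, 137), (32, 135), (31, 134), (30, 132), (29, 131), (28, 126), (27, 131), (26, 146), (25, 151), (24, 145), (23, 146), (22, 152), (21, 155)]
x 0 [(44, 144), (43, 143), (42, 139), (41, 137), (40, 137), (39, 137), (38, 138), (37, 139), (36, 139), (35, 138), (34, 140), (33, 138), (32, 136), (31, 134), (30, 133), (29, 132), (28, 128), (27, 131), (26, 149), (25, 163), (24, 166), (23, 161), (22, 151), (21, 148)]
x 10 [(44, 145), (43, 144), (42, 141), (41, 138), (40, 137), (39, 138), (38, 140), (37, 140), (36, 139), (35, 140), (34, 140), (33, 139), (32, 137), (31, 135), (30, 135), (29, 134), (28, 129), (27, 131), (26, 148), (25, 162), (24, 169), (23, 171), (22, 171), (2
[... 2096 characters left out ...]
0), (-20, 148), (-19, 144), (-18, 142), (-17, 147), (16, 171), (17, 171), (18, 172), (19, 171), (20, 168), (21, 162), (22, 157), (23, 165), (24, 181), (25, 191), (26, 193), (27, 192), (28, 192), (29, 191), (30, 192), (31, 192)]
row -15 [(-32, 245), (-31, 245), (-30, 245), (-29, 245), (-28, 245), (-27, 245), (-26, 245), (-25, 244), (-24, 240), (-23, 227), (-22, 200), (-21, 183), (-20, 175), (-19, 166), (-18, 160), (-17, 155), (16, 161), (17, 166), (18, 168), (19, 169), (20, 167), (21, 170), (22, 187), (23, 219), (24, 239), (25, 244), (26, 245), (27, 245), (28, 245), (29, 245), (30, 245), (31, 245)]
model 0.61 -22.0 23.0 -27.0 28.0 ((0.5, 0.5), (55.0, 45.0), 90.0)
knob 0.68 114 294 323 220 230
```

```bash
python3 -c "
from rig import *
print(sign_off())"
```

```text
the job is handed in; nothing more can be done
None
```

I stood the off-white full-arch model on the vice bed and released it, then clamped it with the ratchet lever and handed the job in with the gripper clear. `sign_off()` gave no verdict. The robot clock read about 23 s of the 58 s allowed.

**What I did**
- I turned the lever clockwise from about −0.48 to +0.65 rad.
- I then lifted it about 10 mm, swung it back three teeth, let it drop in, and turned clockwise again until the screw came up hard.
- I pressed the lever down before letting go of the knob.

**Last checks**
- **Model:** it sits square and centred to about 1 mm, with both jaw seams closed and about 56 mm apart.
- **Screw:** tangential force jumped from about 6 N to 16 N at the end. The knob position in the picture puts the lever at about 0.33 rad, so the screw is at about 1.58.
- **Lever down:** this rests on the tool height before release, 105.6 mm against 105.2 mm when I first gripped it. I did not check it by camera afterwards.

**What disagreed or was not checked**
- The angle worked out from the tool position at the hard stop was about 0.1–0.15 rad higher than expected. I put this down to flex in the grip and arm.
- I had used all 12 picture views, so the final check was numerical only.
- I did not re-measure the other things on the bench. I saw no contact with them.

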